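# Find the radius leaf that seats on the left workpiece

### The job

Check the curved edge of the left-hand workpiece (the one to the robot's left) with the radius leaf that matches it: take that leaf from the rack, feel your way slowly onto the edge with it (never pressing harder than 25 N), and with a light push of about 5 N make sure that it sits fully home and upright and does not rock. Let go and leave it sitting there, and do not knock over or push away the things that stand around.

Things in the scene. Friction and masses are not known exactly. Their poses are not given: they have to be found in the camera images.
- leaf_hollow_mid (a point): Steel leaf, 16 mm thick (y), 75 mm high; see rack. Flat-topped tab 24 mm wide (x). Below, the narrow hollow: 22 mm wide, 22 mm deep, open at the foot, half-round roof of radius 11 mm, between square-ended legs 8 mm wide (38 mm over all). The point is its middle, 37.5 mm above its foot; x across, y through the thickness, z up. About 120 g.
- leaf_wide_mid (a point): Steel leaf, 16 mm thick (y), 75 mm high; see rack. Flat-topped tab 36 mm wide (x). Below, the wide hollow: 28 mm wide, 25 mm deep, open at the foot, half-round roof of radius 14 mm, legs 6 mm wide. It fits neither workpiece: it rocks. The point is its middle, 37.5 mm above its foot; x across, y through the thickness, z up. About 120 g.
- leaf_nose_mid (a point): Steel leaf, 16 mm thick (y), 75 mm high; see rack. Round-topped tab 24 mm wide (x). Below, a solid nose 20 mm wide, rounded at the foot with radius 10 mm; 38 mm wide from 27 mm over the foot upward. The point is its middle, 37.5 mm above its foot; x across, y through the thickness, z up. About 120 g.
- leaf_rack: Fixed grey rack, 190 x 46 x 40 mm, origin centre of underside; 3 pockets 55 mm apart along x. Any leaf in any pocket, foot 6 mm above the worktop, its x and y along the rack's; lift it straight up. Every leaf: grip tab 16 mm thick (y), 40 to 75 mm above its foot; ears 50 mm across in x, 34 to 40 mm above its foot, rest on the 40 mm high cross walls; rack side rails 12 mm high.
- stand_rib: Fixed black base plate 100 x 66 x 12 mm (x, y, z), origin at the centre of its underside, z up; an aluminium workpiece is clamped on it: foot 52 x 50 mm, on it an upright rib 20 mm thick (x), 50 mm long (y), top edge fully rounded, radius 10 mm. It fits the narrow hollow leaf with 1 mm to spare each side.
- rib_top (a point): Nominal crest of the rib, 72 mm above the worktop (base's axes). The workpiece really stands 9 to 14 mm off it along the base's x, to a side not told or read here: to be felt; y, z and yaw are true. It does not shift under 50 N. Home: leaf x and y along the base's x and y, either way round, roof on the crest, leaf middle 15.5 mm above this point, within 20 mm of it along y.
- stand_channel: Fixed black base plate 100 x 66 x 12 mm (x, y, z), origin at the centre of its underside, z up; an aluminium workpiece is clamped on it: a block 52 mm wide (x), 50 mm long (y), with an open channel along y in its top, 22 mm wide and deep, half-round floor of radius 11 mm, lips 61 mm above the worktop. It fits the nose leaf with 1 mm to spare each side.
- channel_floor (a point): Nominal channel floor, 39 mm above the worktop (base's axes). The workpiece really stands 9 to 14 mm off it along the base's x, to a side not told or read here: to be felt; y, z and yaw are true. It does not shift under 50 N. Home: leaf x and y along the base's x and y, either way round, foot on the floor, leaf middle 37.5 mm above this point, within 20 mm of it along y.
- objective_pot_mid (a point): Black pot, 41 mm across, 62 mm high, a bystander; the point is its centre.
- oil_bottle_mid (a point): Small brown dropper bottle, 28 mm across, 80 mm high, a bystander; the point is its centre.
- filter_cube_mid (a point): Black filter cube, 34 x 36 x 36 mm, a bystander; the point is its centre.
Not all that is in view belongs to the job. Leave any orange, red or turquoise look-alike of the part that bears leaf_hollow_mid alone.

How it is judged (in metres and radians):
On the way, in this order (a step that is already met when the one before it is completed fails the run):
1. The matching leaf is lifted out of the rack (((world y of stand_rib above 0 m and distance of leaf_hollow_mid from where it was at the start of the episode above 0.05 m) or (world y of stand_channel above 0 m and distance of leaf_nose_mid from where it was at the start of the episode above 0.05 m))), for 0.1 s.
2. The matching leaf is fully home on the left workpiece and pushed lightly onto it (more than 3 N) (((world y of stand_rib above 0 m and z of leaf_hollow_mid in the frame of stand_rib between 0.085 and 0.0897 m and x of leaf_hollow_mid in the frame of stand_rib between -0.018 and 0.018 m and y of leaf_hollow_mid in the frame of stand_rib between -0.02 and 0.02 m and angle between leaf_hollow_mid's own z axis and vertical below 0.1 rad and contact force between leaf_hollow and stand_rib above 3 N) or (world y of stand_channel above 0 m and z of leaf_nose_mid in the frame of stand_channel between 0.074 and 0.0787 m and x of leaf_nose_mid in the frame of stand_channel between -0.018 and 0.018 m and y of leaf_nose_mid in the frame of stand_channel between -0.02 and 0.02 m and angle between leaf_nose_mid's own z axis and vertical below 0.1 rad and contact force between leaf_nose and stand_channel above 3 N))), for 0.2 s.
At the end, for the whole second after the job is handed in: The left workpiece carries its matching leaf (narrow hollow leaf on the rib, nose leaf in the channel), let go and at rest, fully home (height within about 2 mm), upright within 0.1 rad, and within 20 mm of the middle of the workpiece's length (((world y of stand_rib above 0 m and z of leaf_hollow_mid in the frame of stand_rib between 0.085 and 0.0897 m and x of leaf_hollow_mid in the frame of stand_rib between -0.018 and 0.018 m and y of leaf_hollow_mid in the frame of stand_rib between -0.02 and 0.02 m and angle between leaf_hollow_mid's own z axis and vertical below 0.1 rad and contact force between leaf_hollow and stand_rib above 0.3 N and linear speed of leaf_hollow below 0.02 m/s and angular speed of leaf_hollow below 0.2 rad/s) or (world y of stand_channel above 0 m and z of leaf_nose_mid in the frame of stand_channel between 0.074 and 0.0787 m and x of leaf_nose_mid in the frame of stand_channel between -0.018 and 0.018 m and y of leaf_nose_mid in the frame of stand_channel between -0.02 and 0.02 m and angle between leaf_nose_mid's own z axis and vertical below 0.1 rad and contact force between leaf_nose and stand_channel above 0.3 N and linear speed of leaf_nose below 0.02 m/s and angular speed of leaf_nose below 0.2 rad/s))); the robot touches nothing.
It fails at once if A leaf is pressed against a workpiece with more than 25 N (contact force between any of leaf_hollow, leaf_nose, leaf_wide and stand_rib above 25 N or contact force between any of leaf_hollow, leaf_nose, leaf_wide and stand_channel above 25 N).
It fails at once if The objective pot, the oil bottle or the filter cube is pushed more than 40 mm or knocked over (distance of any of objective_pot_mid, oil_bottle_mid, filter_cube_mid from where it was at the start of the episode above 0.04 m or angle between any of objective_pot_mid, oil_bottle_mid, filter_cube_mid's own z axis and vertical above 0.5 rad).
It also fails if it takes over 48 s, if anything falls off the work surface, if the arm or the gripper's body presses on something with over 40 N, if the wrist force passes 120 N, or if a joint passes its speed limit or range.

### The arm

A 6-joint arm with a two-finger parallel gripper is mounted at the origin on the work surface; the furniture and walls round the work are solid. World frame = base frame: x ahead of the robot, y to its left, z up, the work surface at z = 0. Lengths are in m, angles in degrees, forces in N, time in s.
With the tool pointing down it reaches from about 0.275 to 0.825 m from the base axis. Payload 5.2 kg.
Tool frame: the origin (TCP) lies midway between the tips of the shut fingers; the grasp point (between the pads) lies 19 mm behind it; z points along the fingers, y is the line along which they close (so a half turn about z gives the same grasp; the last joint's range is limited). The gripper opens to 93 mm and grips with 3 to 60 N. Pads are 15 mm wide; open, the fingers measure 128 mm over their backs; the gripper's body (75 mm by 188 mm) begins 65 mm behind the grasp point.
Start: joints at [-75.161, 14.817, 87.949, -0, 77.235, -11.62], TCP at [0.245, -0.492, 0.18] pointing down, gripper open.
Joint ranges: [-179.93, 179.93], [-52.35, 119.4], [10.71, 147.94], [-69.91, 249.91], [12.55, 155.21], [-178.61, 178.61]. Speed limits (degrees/s): [147.25, 147.25, 180, 180, 180, 180].

### API

Orientations are given as a 3x3 rotation matrix whose columns are the frame's x, y, z axes.
In Python, from workcell import bot, status, optics, hand_in gives the robot as it stands. Calls block until the motion is done:
- bot.reach(position, orientation): joint-space move of the TCP to a pose.
- bot.move_linear(position, velocity=0.15, orientation=None): straight line of the TCP; orientation=None keeps the orientation; velocity is the mean speed in m/s.
- bot.move_joints(angles): joint-space move.
- bot.set_gripper(opening, grasp_force=None): opening from 0.0 (shut) to 1.0 (fully open); grasp_force is the grip in N (None keeps the last); returns when the fingers have stopped.
- bot.wait(seconds).
- bot.solve_ik(position, orientation): joint angles nearest the present ones, or None.
- status.read_state(): the state.
- optics.read_camera(name): name is "side" or "top" or "wrist"; returns the picture (400x640x3 uint8, red, green, blue); there is no depth.
- optics.camera_params(name): a dict with "mtx" (3x3 intrinsics, pixels), "pose" (4x4, takes a point from camera to world coordinates). Camera axes: x right, y down, z forward; pixel columns grow to the right and rows downward; lengths in m; the calibration is good to about 2 mm. A picture is of the moment at which its call begins: read the wrist's pose just before it. camera_params takes no time and is no camera call; for the wrist camera it gives the pose at the moment of the call.
A pose or a line that the arm cannot do raises bot.PlanningError and nothing moves.
- hand_in(): hands the job in; it is judged then, once.
Trained networks look in the newest picture that a camera, given by its name, has taken for a name from the list of things; names that differ only in an ending like _2 or _b are one class to them, and where a whole thing is asked for, a point or a joint stands for the part that bears it (a point fixed in the world has none). Each returns a list of dicts, best first, with "p" (0 to 1); they miss things now and then, are a little off and sometimes report something else, mostly with a low value. They report only what shows in the picture. A call takes as long as a camera call. They do not tell look-alikes from the thing itself.
- optics.search_frame(camera, thing): "xy" ([column, row] in pixels, amid what is visible of it).
- optics.silhouettes(camera, thing): "region" (400x640 bool, what is visible of it) and "xy" ([column, row] in pixels, amid what is visible of it).
- optics.spot_point(camera, thing): "xy" ([column, row] in pixels: a listed point, or the origin of a listed thing).
The state is a dict: "time_s": time; "joints": joint angles; "dq": joint speeds; "tau": joint torques, N m; "ee_pos": TCP position; "tcp_rot": TCP orientation; "wrist_force": force on the tool from outside, world axes, zero at the start; "wrist_torque": the same for the moment, N m; "finger_gap": opening from 0.0 (shut) to 1.0 (fully open); "grip_force": force on a finger pad.
Only numpy, scipy, OpenCV 4.12 (cv2) and the standard library are available. Lean on these libraries where they do the work, as an engineer would, in place of code of your own. Each camera call takes 0.05 s, during which the arm holds its last target. There are 200 camera calls.

## Working session

There is one attempt and no reset: what is moved stays moved. The work goes in short steps, each a Python script; the robot and the scene stay as the last script left them, time stands still between calls to the robot, and variables do not carry over. Pictures are saved under pics/ and viewed, at most 10 in all, crops included, and the job is handed in when it is done.

```bash
mkdir -p pics; ls; cat > h.py <<'E'
import numpy as np, cv2
from workcell import bot, status, optics, hand_in
def ray(cam,xy,P=None):
    p=P or optics.camera_params(cam); K=np.array(p["mtx"]);T=np.array(p["pose"])
    d=T[:3,:3]@np.linalg.inv(K)@[xy[0],xy[1],1]; return T[:3,3],d
def at_z(cam,xy,z,P=None):
    o,d=ray(cam,xy,P); return o+d*(z-o[2])/d[2]
def tri(obs):
    A=np.zeros((3,3));b=np.zeros(3)
    for o,d in obs:
        d=d/np.linalg.norm(d);M=np.eye(3)-np.outer(d,d);A+=M;b+=M@o
    return np.linalg.solve(A,b)
def save(img,name): cv2.imwrite("pics/"+name,img[:,:,::-1])
def down(a): # tool y axis at angle a (deg) in world xy
    a=np.radians(a);y=np.array([np.cos(a),np.sin(a),0]);z=np.array([0,0,-1.]);return np.column_stack([np.cross(y,z),y,z])
E
python3 - <<'E'
from h import *
t=optics.read_camera("top");s=optics.read_camera("side")
save(t,"top0.png");save(s,"side0.png")
Z=dict(leaf_hollow_mid=.0435,leaf_wide_mid=.0435,leaf_nose_mid=.0435,leaf_rack=0,stand_rib=0,rib_top=.072,stand_channel=0,channel_floor=.039,objective_pot_mid=.031,oil_bottle_mid=.04,filter_cube_mid=.018)
for n,z in Z.items():
    for c in("top","side"):
        for r in optics.spot_point(c,n)[:3]: print(n,c,np.round(r["xy"]),round(r["p"],2),np.round(at_z(c,r["xy"],z),3))
print(status.read_state())
E
```

```text
pics
leaf_hollow_mid top [233. 179.] 0.76 [0.546 0.267 0.043]
leaf_hollow_mid top [199. 256.] 0.74 [0.359 0.342 0.043]
leaf_hollow_mid top [334. 196.] 0.72 [0.502 0.019 0.043]
leaf_hollow_mid side [326. 224.] 0.9 [0.492 0.013 0.043]
leaf_hollow_mid side [330. 171.] 0.81 [0.543 0.241 0.043]
leaf_wide_mid top [332. 175.] 0.71 [0.556 0.022 0.043]
leaf_wide_mid side [352. 222.] 0.81 [0.555 0.014 0.043]
leaf_wide_mid side [368. 210.] 0.5 [0.607 0.053 0.043]
leaf_nose_mid top [336. 154.] 0.69 [0.608 0.011 0.043]
leaf_nose_mid side [375. 217.] 0.86 [0.616 0.025 0.043]
leaf_rack top [337. 179.] 0.72 [0.555 0.007 0.   ]
leaf_rack side [350. 236.] 0.97 [0.553 0.009 0.   ]
stand_rib top [280. 175.] 0.8 [0.566 0.156 0.   ]
stand_rib side [337. 200.] 0.78 [0.549 0.158 0.   ]
rib_top top [275. 167.] 0.58 [0.569 0.159 0.072]
rib_top side [347. 181.] 0.94 [0.57  0.144 0.072]
rib_top side [361. 316.] 0.25 [ 0.507 -0.271  0.072]
stand_channel top [431. 194.] 0.7 [ 0.514 -0.232  0.   ]
stand_channel top [383. 157.] 0.5 [ 0.611 -0.112  0.   ]
stand_channel side [357. 322.] 0.59 [ 0.514 -0.235  0.   ]
ch
[... 806 characters left out ...]
-04,
        7.72339683e+01, -1.16184087e+01]), 'dq': array([ 0.00770868,  0.03735308,  0.0584171 , -0.03036965,  0.03576494,
       -0.002214  ]), 'tau': array([ 2.11563874e-04, -4.37206578e+01, -2.84306002e+01,  7.19610625e-02,
        3.14221694e-02, -1.89273680e-05]), 'ee_pos': array([ 0.24508352, -0.49239625,  0.18046085]), 'tcp_rot': array([[ 8.95254808e-01,  4.45554519e-01, -8.23838321e-06],
       [ 4.45554519e-01, -8.95254807e-01, -2.83605840e-05],
       [-2.00116385e-05,  2.17193003e-05, -1.00000000e+00]]), 'wrist_force': array([-0.00260983,  0.17211604, -0.6958842 ]), 'wrist_torque': array([0.00783843, 0.06612321, 0.05616982]), 'grip_force': 0.0, 'finger_gap': 1.0009180306393166}
```

```bash
python3 - <<'E'
import cv2
t=cv2.imread("pics/top0.png");s=cv2.imread("pics/side0.png")
a=cv2.resize(t[110:290,180:480],(800,480),interpolation=cv2.INTER_CUBIC)
b=cv2.resize(s[130:350,240:460],(600,600),interpolation=cv2.INTER_CUBIC)
cv2.imwrite("pics/topc.png",a);cv2.imwrite("pics/sidec.png",b)
E
```

```text
(no output)
```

View pics/topc.png

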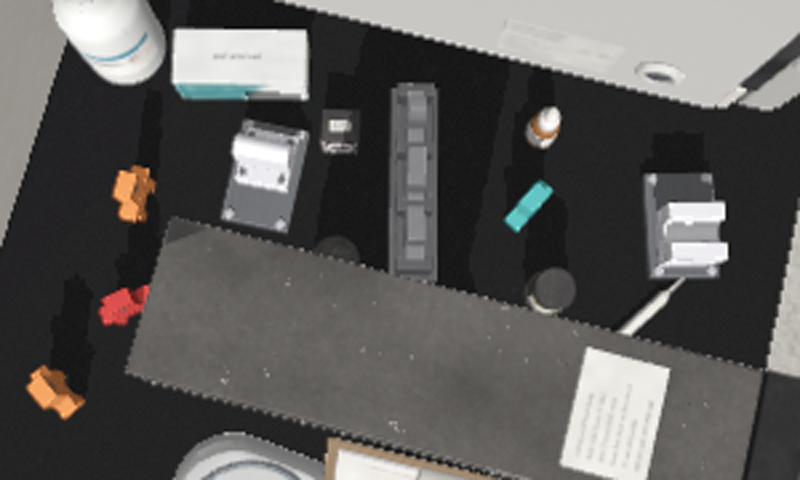

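View pics/sidec.png

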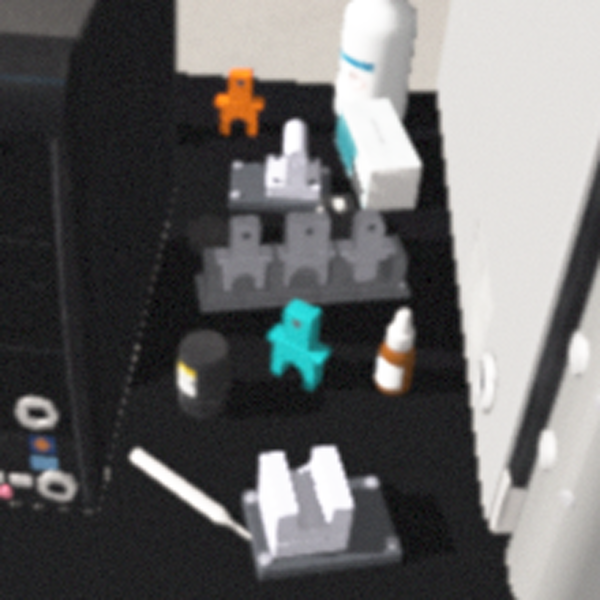

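The left workpiece is the rib, so I need the narrow hollow leaf.

Candidates, in full-picture pixels:
- Grey leaf at the near end of the rack: side (326,224), top (334,196). It is flat-topped with a narrow tab, so I choose this one.
- Wide leaf in the middle of the rack: side (352,222).
- Round-topped nose leaf: side (375,217).
- Look-alikes to leave alone: orange at top (230,182) and (200,257), red at (226,225), turquoise at (378,187).

There is also a big grey slab in front, so I'm viewing the full frames.

View pics/side0.png

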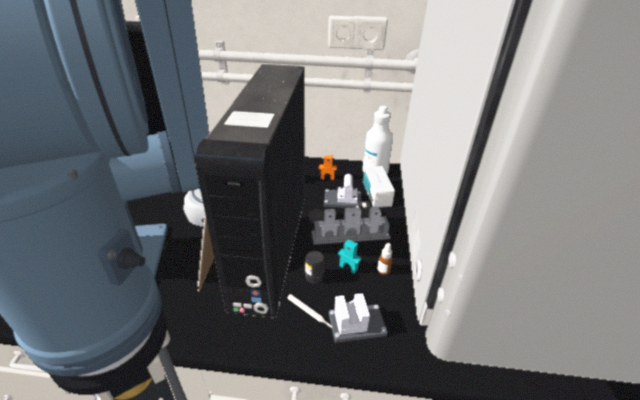

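View pics/top0.png

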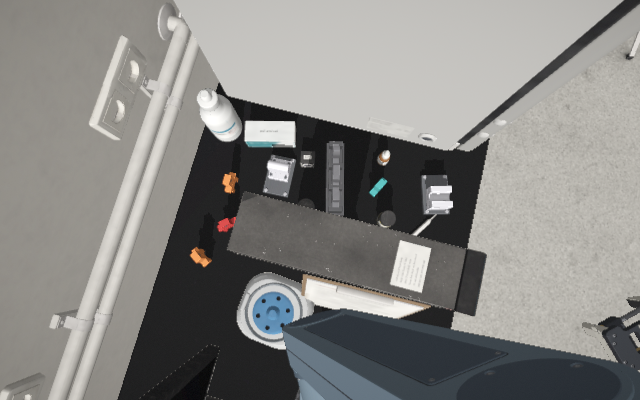

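```bash
python3 - <<'E'
from h import *
for c in("top","side"):
    p=optics.camera_params(c);print(c,np.round(p["mtx"],1).tolist(),np.round(p["pose"],3).tolist())
for z in(0,.1,.2,.3,.4): print(z,*[np.round(at_z("top",q,z)[:2],3) for q in((244,191),(465,249),(227,250))])
E
```

```text
top [[387.5, 0.0, 317.4], [0.0, 387.5, 199.7], [0.0, 0.0, 1.0]] [[-0.006, -0.989, 0.15, 0.352], [-1.0, 0.007, 0.003, 0.056], [-0.004, -0.15, -0.989, 0.979], [0.0, 0.0, 0.0, 1.0]]
side [[378.1, 0.0, 315.3], [0.0, 378.1, 198.7], [0.0, 0.0, 1.0]] [[0.99, -0.073, 0.12, 0.363], [-0.14, -0.595, 0.792, -0.663], [0.014, -0.801, -0.599, 0.633], [0.0, 0.0, 0.0, 1.0]]
0 [0.524 0.247] [ 0.373 -0.31 ] [0.374 0.287]
0.1 [0.507 0.228] [ 0.371 -0.272] [0.372 0.263]
0.2 [0.489 0.208] [ 0.369 -0.235] [0.37 0.24]
0.3 [0.471 0.189] [ 0.367 -0.198] [0.367 0.216]
0.4 [0.454 0.169] [ 0.364 -0.16 ] [0.365 0.192]
```

The tall PC tower stands between the robot and the rack, and a white appliance stands behind it. I'll get the tower's height and fit the arm's geometry to check that the forearm clears it.

```bash
python3 - <<'E'
from h import *
from scipy.optimize import least_squares
# tower: triangulate rear-right top corner (top 244,191 ; side 305,67) and front-right top corner body (466,249)/(263,150)
for a,b in(((244,192),(304,68)),((484,254),(266,152)),((484,254),(262,157))):
    print("corner",np.round(tri([ray("top",a),ray("side",b)]),3))
print("base front-right",at_z("side",(278,314),0),"appliance", at_z("top",(488,140),0),at_z("top",(215,95),0),at_z("side",(430,352),0),at_z("side",(400,160),0))
D=[]
rng=np.random.default_rng(0)
for i in range(60):
    az=rng.uniform(-.6,.6);r=rng.uniform(.4,.7);z=rng.uniform(.1,.4);t=rng.uniform(-.3,.3)
    zz=np.array([np.sin(t)*np.cos(az),np.sin(t)*np.sin(az),-np.cos(t)]);y=np.array([-np.sin(az),np.cos(az),0])
    R=np.column_stack([np.cross(y,zz),y,zz])
    q=bot.solve_ik([r*np.cos(az),r*np.sin(az),z],R)
    if q is not None: D.append((np.array(q),r,z,t))
print(len(D),[(np.round(d[0],1).tolist()) for d in D[:3]])
def f(p):
    e=[]
    for q,r,z,t in D:
        a,b=np.radians(q[1]),np.radians(q[1]+q[2])
        e+= [p[0]+p[1]*np.sin(a)+p[2]*np.sin(b)+p[3]*np.cos(b)+p[4]*np.sin(t)-r, p[5]+p[1]*np.cos(a)+p[2]*np.cos(b)-p[3]*np.sin(b)-p[4]*np.cos(t)-z]
    return e
s=least_squares(f,[0,.4,.4,0,.3,.3]);print(np.round(s.x,4),abs(s.fun).max())
for P in((.5,.015,.07),(.5,.015,.15),(.56,.155,.12),(.56,.155,.2)):
    q=bot.solve_ik(P,down(90));print(P,np.round(q,1) if q is not None else None)
E
```

```text
corner [0.459 0.177 0.362]
corner [ 0.36  -0.201  0.37 ]
corner [ 0.357 -0.203  0.364]
base front-right [ 0.36331169 -0.19532473  0.        ] appliance [ 0.65518284 -0.38753847  0.        ] [0.78476417 0.3306404  0.        ] [ 0.63216706 -0.31318946  0.        ] [0.7930665  0.34783627 0.        ]
60 [[-1.3, 23.4, 88.1, -3.1, 84.9, -100.0], [11.2, 19.7, 67.8, 1.4, 84.7, -100.4], [-5.0, 46.1, 16.9, -3.2, 133.9, -99.9]]
[0.015  0.5239 0.4251 0.0592 0.406  0.2316] 0.002519880400350727
(0.5, 0.015, 0.07) [ -11.1   15.8  103.5   -0.    60.7 -101.1]
(0.5, 0.015, 0.15) [ -11.1   11.1   97.3   -0.    71.7 -101.1]
(0.56, 0.155, 0.12) [  4.5  20.6  88.6  -0.   70.8 -85.5]
(0.56, 0.155, 0.2) [  4.5  17.3  81.7  -0.   80.9 -85.5]
```

Geometry is fine: tower top at about 0.37 m, wrist centre at 0.406 m above the TCP. I go up and over, then take a wrist look above the rack and rib.

```bash
python3 - <<'E'
from h import *
bot.move_linear([.245,-.492,.46],velocity=.4)
bot.reach([.54,.06,.46],down(90))
bot.move_linear([.54,.06,.30],velocity=.3)
P=optics.camera_params("wrist");w=optics.read_camera("wrist");save(w,"w1.png")
print(np.round(P["mtx"],1).tolist(),np.round(P["pose"],3).tolist())
Z=dict(leaf_hollow_mid=.0435,leaf_wide_mid=.0435,leaf_nose_mid=.0435,leaf_rack=0,stand_rib=0,rib_top=.072)
for n,z in Z.items():
    for r in optics.spot_point("wrist",n)[:3]: print(n,np.round(r["xy"]),round(r["p"],2),np.round(at_z("wrist",r["xy"],z,P),4))
s=status.read_state();print(s["time_s"],s["ee_pos"],s["joints"],s["wrist_force"])
E
```

```text
[[296.4, 0.0, 318.5], [0.0, 296.4, 203.5], [0.0, 0.0, 1.0]] [[-0.0, 0.965, 0.264, 0.467], [1.0, 0.001, -0.002, 0.059], [-0.002, 0.264, -0.965, 0.505], [0.0, 0.0, 0.0, 1.0]]
leaf_hollow_mid [291. 146.] 0.82 [0.502  0.0165 0.0435]
leaf_hollow_mid [455. 170.] 0.74 [0.5383 0.2726 0.0435]
leaf_hollow_mid [223. 162.] 0.67 [ 0.526  -0.0901  0.0435]
leaf_wide_mid [292. 182.] 0.7 [0.5584 0.017  0.0435]
leaf_wide_mid [333. 204.] 0.16 [0.5944 0.0814 0.0435]
leaf_nose_mid [290. 212.] 0.75 [0.6079 0.0113 0.0435]
leaf_nose_mid [334. 205.] 0.62 [0.5949 0.0827 0.0435]
leaf_rack [293. 175.] 0.79 [0.5537 0.0149 0.    ]
stand_rib [374. 182.] 0.71 [0.5666 0.1543 0.    ]
rib_top [379. 188.] 0.67 [0.5615 0.1494 0.072 ]
5.3167 [0.54050703 0.05994869 0.30105969] [-5.42624903e+00  1.11517030e+01  7.61246538e+01 -1.02383404e-03
  9.26133884e+01 -9.54266555e+01] [-0.38192244  0.91685847  0.146171  ]
```

View pics/w1.png

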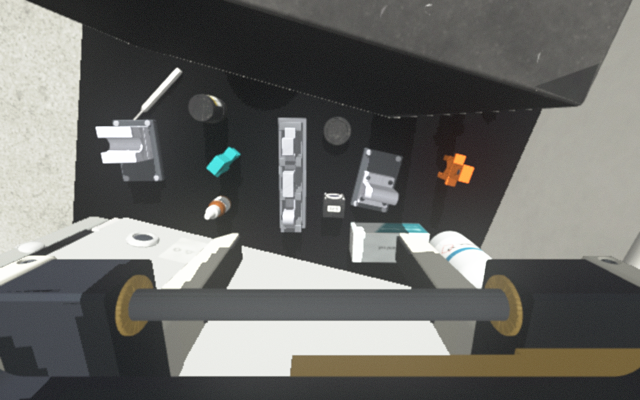

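Wrist view: rack around (293,175), rib stand (375,182) and filter cube (333,205). A second dark pot is at (337,131), the oil bottle at (217,208), and the orange look-alike at (455,170). The hollow leaf is at the top end of the rack, (291,146). Next I rectify the views to get the yaws.

```bash
python3 - <<'E'
from h import *
P=optics.camera_params("wrist");
def warp(img,P,z,x0,x1,y0,y1,s):  # out: right=+y, down=+x
    c=np.array([[x0,y0],[x1,y0],[x1,y1],[x0,y1]]);K=np.array(P["mtx"]);T=np.linalg.inv(np.array(P["pose"]))
    q=[K@(T[:3,:3]@[a,b,z]+T[:3,3]) for a,b in c];q=np.float32([v[:2]/v[2] for v in q])
    d=np.float32([[(b-y0)*s,(a-x0)*s] for a,b in c])
    return cv2.warpPerspective(img,cv2.getPerspectiveTransform(q,d),(int((y1-y0)*s),int((x1-x0)*s)),flags=cv2.INTER_CUBIC if img.dtype==np.uint8 else 0)
w=cv2.imread("pics/w1.png")
A=warp(w,P,.081,.45,.67,-.04,.06,2600);B=warp(w,P,.012,.49,.64,.09,.23,2600)
h=572;B=cv2.copyMakeBorder(B,0,h-B.shape[0],0,0,0)
C=np.hstack([A,B]);
cv2.imwrite("pics/rect.png",C);print(A.shape,B.shape)
for n,z in(("leaf_rack",.02),("stand_rib",.012),("leaf_hollow_mid",.081)):
    for r in optics.silhouettes("wrist",n)[:1]:
        ys,xs=np.nonzero(r["region"]);pts=np.array([at_z("wrist",(a,b),z,P)[:2] for a,b in zip(xs,ys)])
        print(n,r["p"],len(pts),cv2.minAreaRect(np.float32(pts*1000)))
        c=pts-pts.mean(0);_,_,V=np.linalg.svd(c,full_matrices=False);print(" pca",np.degrees(np.arctan2(V[0,1],V[0,0])))
E
```

```text
(572, 260, 3) (572, 364, 3)
leaf_rack 0.83 1870 ((553.8187866210938, 14.96191120147705), (46.07069396972656, 190.97781372070312), 89.13640594482422)
 pca -0.4585804697100134
stand_rib 0.74 2422 ((562.0781860351562, 160.05130004882812), (78.8564682006836, 100.63654327392578), 79.03823852539062)
 pca -7.651960380635195
leaf_hollow_mid 0.95 504 ((519.2789306640625, -77.50037384033203), (24.30068016052246, 49.47480773925781), 42.94570541381836)
 pca -53.222141317557806
```

View pics/rect.png

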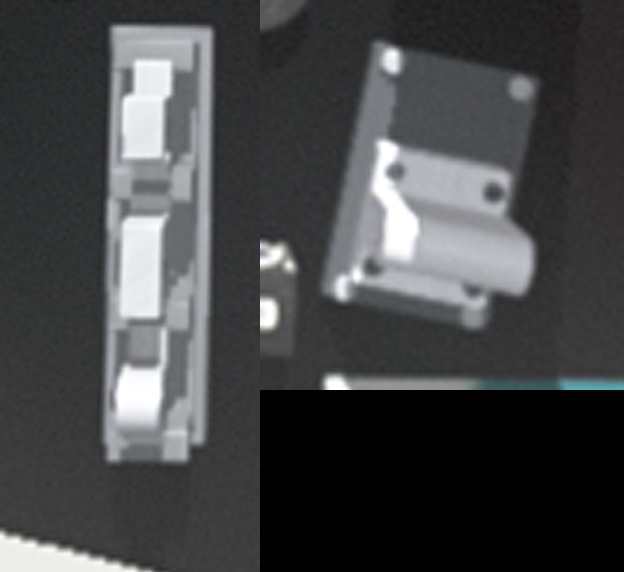

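Rack yaw is about -0.8°, with the hollow leaf at (0.499, 0.0155). The rib plate centre is about (0.5615, 0.156) with yaw about -12°. Its workpiece looks shifted towards +x, which I'll feel for. I flip the tool so the wrist camera stays away from the tower, then pick the leaf.

```bash
python3 - <<'E'
from h import *
R=down(-90.8)
bot.set_gripper(.5,30)
bot.move_linear([.52,.04,.40],velocity=.3)
bot.reach([.4988,.0155,.40],R)
bot.move_linear([.4988,.0155,.11],velocity=.3)
P=optics.camera_params("wrist");w=optics.read_camera("wrist");save(w,"w2.png")
for n in("leaf_hollow_mid","leaf_wide_mid"):
    for r in optics.spot_point("wrist",n)[:2]: print(n,np.round(r["xy"]),round(r["p"],2),np.round(at_z("wrist",r["xy"],.0435,P),4))
s=status.read_state();print(s["time_s"],s["ee_pos"],s["wrist_force"],s["finger_gap"])
E
```

```text
leaf_hollow_mid [ 64. 264.] 0.98 [0.4382 0.2713 0.0435]
leaf_hollow_mid [322. 202.] 0.69 [0.4993 0.0111 0.0435]
10.75 [0.50003276 0.0152825  0.11156885] [-0.50085576 -0.43045721  0.17733628] 0.4983425067188957
```

View pics/w2.png

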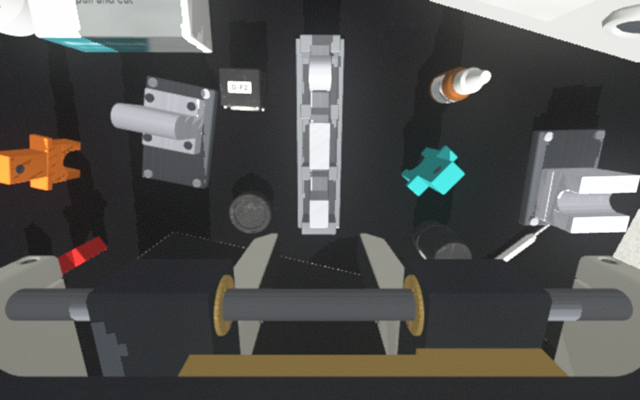

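The hollow leaf's flat tab (319,213) lies centred between the open fingers, nearest the tower. Grasp and lift.

```bash
python3 - <<'E'
from h import *
s=status.read_state();P=optics.camera_params("wrist")
print("rib axis est",[np.round(at_z("wrist",q,.062,P),4) for q in((118,116),(155,121),(190,126))])
bot.move_linear([.4992,.0150,.051],velocity=.15)
bot.set_gripper(.1,30)
s=status.read_state();print(s["time_s"],s["ee_pos"],s["wrist_force"],s["finger_gap"],s["grip_force"])
bot.move_linear([.4992,.0150,.135],velocity=.15)
s=status.read_state();print(s["time_s"],s["ee_pos"],s["wrist_force"],s["finger_gap"],s["grip_force"])
w=optics.read_camera("wrist");save(w,"w3.png")
E
```

```text
rib axis est [array([0.5793, 0.178 , 0.062 ]), array([0.575 , 0.1483, 0.062 ]), array([0.5707, 0.12  , 0.062 ])]
12.075 [0.49912584 0.01500801 0.05094353] [-0.03872366 -0.08097117 -0.82591428] 0.09998169321427305 0.0
12.7833 [0.49860808 0.01508644 0.13430755] [ 0.26208409  0.1919379  -0.71872442] 0.10007922252917346 0.0
```

View pics/w3.png

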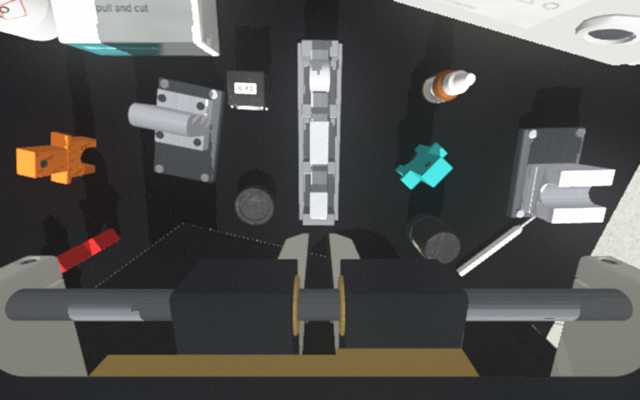

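The fingers stopped at exactly 0.10 with no grip force, so the opening wasn't small enough to touch the 16 mm tab. The leaf is still in its pocket at (319,204). I go back and close fully with force.

```bash
python3 - <<'E'
from h import *
bot.set_gripper(.5,30)
bot.move_linear([.4998,.0150,.051],velocity=.15)
bot.set_gripper(0.,30)
s=status.read_state();print(s["time_s"],s["ee_pos"],s["wrist_force"],s["finger_gap"],s["grip_force"])
if s["finger_gap"]>.02:
    bot.move_linear([.4998,.0150,.135],velocity=.15)
    s=status.read_state();print(s["time_s"],s["ee_pos"],s["wrist_force"],s["finger_gap"],s["grip_force"])
w=optics.read_camera("wrist");save(w,"w4.png")
E
```

```text
15.1917 [0.49974576 0.01501649 0.05094073] [-0.3039078   1.01339587  0.29861996] 0.005626641833735079 0.0
```

View pics/w4.png

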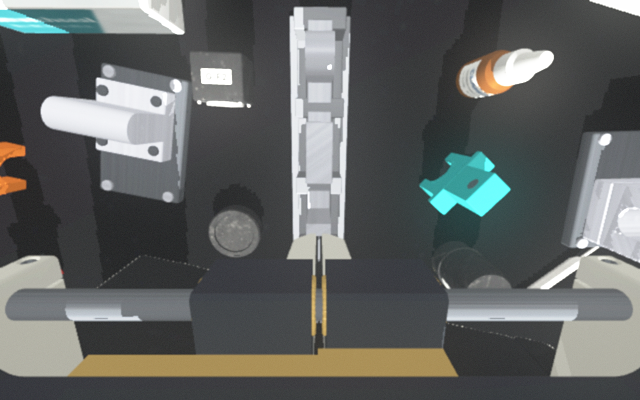

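The fingers closed fully without touching the leaf, even though the position agrees in two views. I use the last picture on a composite of a zoomed side view and the wrist close-up.

```bash
python3 - <<'E'
from h import *
s=optics.read_camera("side");st=status.read_state()
def proj(c,p):
    q=optics.camera_params(c);T=np.linalg.inv(np.array(q["pose"]));v=np.array(q["mtx"])@(T[:3,:3]@p+T[:3,3]);return np.round(v[:2]/v[2],1)
e=st["ee_pos"]
for c in("side","wrist"):print(c,"tcp",proj(c,e),"tcp+30",proj(c,e+[0,0,.03]),"leaftop",proj(c,np.array([.5,.015,.081])),"leafear",proj(c,np.array([.5,.015,.046])))
a=cv2.resize(s[150:250,290:410],(480,400),interpolation=cv2.INTER_CUBIC)
w=cv2.cvtColor(cv2.imread("pics/w4.png"),cv2.COLOR_BGR2RGB)
b=cv2.resize(w[170:290,270:366],(320,400),interpolation=cv2.INTER_CUBIC)
save(np.hstack([a,b]),"comp.png")
for n in("leaf_hollow_mid","leaf_wide_mid","leaf_nose_mid"):
  for c in("side","wrist"):
    print(n,c,[(np.round(r["xy"]),round(r["p"],2)) for r in optics.spot_point(c,n)[:3]])
E
```

```text
side tcp [328.9 220.8] tcp+30 [329.4 210.9] leaftop [329.5 210.9] leafear [329.  222.3]
wrist tcp [317.5 224.8] tcp+30 [317.4 240.7] leaftop [317.4 240.4] leafear [317.5 222.3]
leaf_hollow_mid side [(array([347., 254.]), 0.84), (array([329., 224.]), 0.52)]
leaf_hollow_mid wrist [(array([320., 221.]), 0.85), (array([461., 181.]), 0.63)]
leaf_wide_mid side [(array([352., 223.]), 0.86)]
leaf_wide_mid wrist [(array([324., 152.]), 0.68), (array([464., 274.]), 0.32)]
leaf_nose_mid side [(array([376., 218.]), 0.58), (array([365., 211.]), 0.31)]
leaf_nose_mid wrist [(array([318.,  64.]), 0.81)]
```

View pics/comp.png

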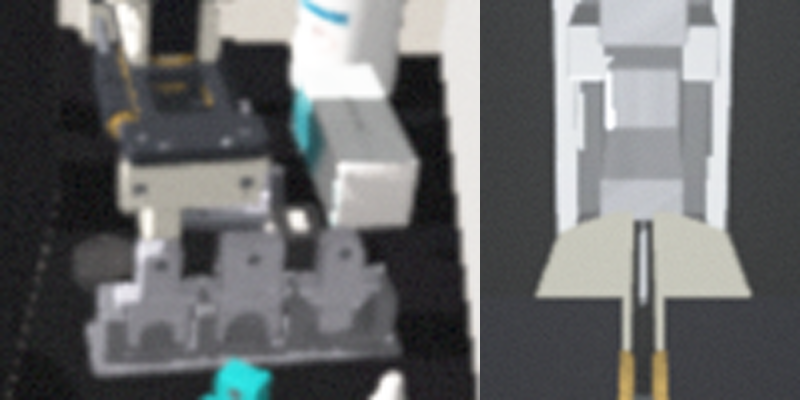

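The side view shows the shut finger ends stopping at the leaf's tab top, side pixel (330,208), and the TCP projects to (329,221). In the wrist view the finger ends cover the tab top at (318,235). So the fingers closed just above the tab: the real tips sit about 30 mm higher than the reported TCP. I go lower with force guards and close again.

```bash
cat >> h.py <<'E'
def st(tag=""):
    s=status.read_state();print(tag,round(s["time_s"],2),np.round(s["ee_pos"],4),"F",np.round(s["wrist_force"],2),"gap",round(s["finger_gap"],3),"grip",round(s["grip_force"],1));return s
E
python3 - <<'E'
from h import *
bot.set_gripper(.5,30)
t0=status.read_state()
for z in(.040,.030,.023):
    bot.move_linear([.4998,.0150,z],velocity=.1);s=st("down")
    if abs(s["wrist_force"][2])>4: break
print(np.round(s["tau"]-t0["tau"],2))
bot.set_gripper(0.,30);s=st("closed")
if s["finger_gap"]>.05:
    e=s["ee_pos"]
    for z in(.06,.10): bot.move_linear([.4998,.0150,z],velocity=.12);st("lift")
    optics.read_camera("side")
    print([(np.round(r["xy"]),round(r["p"],2)) for r in optics.spot_point("side","leaf_hollow_mid")])
E
```

```text
down 16.74 [0.4991 0.0151 0.0394] F [ 0.34  0.24 -0.75] gap 0.503 grip 0.0
down 16.99 [0.4993 0.0151 0.0298] F [ 0.37 -0.06 -1.  ] gap 0.498 grip 0.0
down 17.24 [0.4995 0.015  0.0228] F [-0.32  0.46 -0.87] gap 0.501 grip 0.0
[-0.02 -0.57  1.5  -0.   -0.05  0.  ]
closed 17.84 [0.4998 0.015  0.0231] F [-0.5  -0.91  1.45] gap 0.17 grip 30.0
lift 18.3 [0.4997 0.015  0.0599] F [-0.17  0.21 -0.8 ] gap 0.168 grip 30.0
lift 18.78 [0.4994 0.0151 0.0993] F [ 0.08 -0.1  -1.35] gap 0.165 grip 30.0
[(array([328., 197.]), 0.66), (array([344., 254.]), 0.55)]
```

Grasped (gap 0.17 = 16 mm, grip 30 N) and lifted. The leaf foot is at TCP z - 0.017. I refine the stand pose from the plate corners seen in the earlier wrist pictures.

```bash
python3 - <<'E'
from h import *
s=status.read_state();P0=optics.camera_params("wrist");Tn=np.array(P0["pose"])
for nm,e,cs,rib in(("w2",(.50003,.01528,.11157),((148,77),(215,88),(207,188),(138,181)),((111,105),(118,128),(196,113),(200,138))),("w3",(.4986,.0151,.1343),((160,80),(221,92),(210,183),(154,175)),((130,104),(136,128),(203,115),(205,136)))):
    T=Tn.copy();T[:3,3]+=np.array(e)-s["ee_pos"];P=dict(mtx=P0["mtx"],pose=T)
    # subpixel refine of corners
    g=cv2.cvtColor(cv2.imread(f"pics/{nm}.png"),cv2.COLOR_BGR2GRAY)
    c=np.float32(cs).reshape(-1,1,2)
    X=np.array([at_z("wrist",q,.012,P)[:2] for q in c[:,0]])
    a=lambda i,j:np.degrees(np.arctan2(*(X[j]-X[i])[::-1]))
    print(nm,"centre",X.mean(0).round(4),"diag mids",(X[0]+X[2])/2,(X[1]+X[3])/2,"yaw long",a(3,0),a(2,1),"yaw short",a(1,0)-90,a(2,3)-90)
    print(" lens",[round(float(np.linalg.norm(X[i]-X[(i+1)%4])),4) for i in range(4)])
    m=X.mean(0);th=np.radians(-11.5);ex=np.array([np.cos(th),np.sin(th)]);ey=np.array([-ex[1],ex[0]])
    for q in rib: d=at_z("wrist",q,.065,P)[:2]-m;print("  rib edge u,v",round(d@ex,4),round(d@ey,4))
E
```

```text
w2 centre [0.5607 0.1551] diag mids [0.56129487 0.15298474] [0.56018693 0.15712182] yaw long -15.090866213391118 -10.822342898323237 yaw short -9.596695235194673 -6.733368908928938
 lens [0.0635, 0.0996, 0.0714, 0.1036]
  rib edge u,v 0.0213 0.0297
  rib edge u,v 0.0041 0.024
  rib edge u,v 0.0278 -0.0378
  rib edge u,v 0.0086 -0.0426
w3 centre [0.5598 0.1553] diag mids [0.5603808  0.15531892] [0.55914331 0.15529697] yaw long -12.568644499224984 -12.908624095971284 yaw short -11.373805386038413 -9.13912899000286
 lens [0.0625, 0.098, 0.062, 0.1004]
  rib edge u,v 0.0232 0.0279
  rib edge u,v 0.0036 0.0222
  rib edge u,v 0.0259 -0.0356
  rib edge u,v 0.0081 -0.0389
```

```bash
cat >> h.py <<'E'
C=np.array([.5605,.1555]);th=np.radians(-10.5);ex=np.array([np.cos(th),np.sin(th)]);ey=np.array([-ex[1],ex[0]])
RB=down(-100.5)
def pos(u,v,z): p=C+u*ex+v*ey;return [p[0],p[1],z]
def F(n=5):
    f=[]
    for _ in range(n): bot.wait(.02);f.append(status.read_state()["wrist_force"])
    f=np.mean(f,0);return np.array([f[:2]@ex,f[:2]@ey,f[2]])
def uv():
    s=status.read_state();d=s["ee_pos"][:2]-C;return np.round([d@ex,d@ey,s["ee_pos"][2]],4)
E
python3 - <<'E'
from h import *
bot.move_linear([.4998,.015,.125],velocity=.2)
bot.move_linear(pos(-.026,0,.125),velocity=.2,orientation=RB)
bot.move_linear(pos(-.026,0,.094),velocity=.12)
b=F(8);print("bias",b,uv())
for z in np.arange(.091,.0705,-.003):
    bot.move_linear(pos(-.026,0,z),velocity=.06);f=F(3)-b
    if np.linalg.norm(f)>2.5: print("hit down",z,f);break
b=F(6);print("bias low",b,uv())
for u in np.arange(-.0252,-.004,.0008):
    bot.move_linear(pos(u,0,.071),velocity=.03);f=F(4)-b
    if np.linalg.norm(f)>2.5: print("hit",u,f,uv());break
st()
E
```

```text
bias [ 0.24049874  0.15496079 -0.71867748] [-0.0252 -0.0002  0.0949]
bias low [-0.32114546  0.02028732 -0.97618134] [-0.026  0.     0.073]
hit -0.01320000000000002 [-2.68745964  0.86828337  2.45112698] [-0.0139 -0.      0.0708]
 27.87 [0.5468 0.158  0.0708] F [-2.8   1.65  0.73] gap 0.174 grip 30.0
```

Contact was felt at u = -0.0139, so the home position should be at u ≈ +0.0148. Back off, raise, cross over and lower with guards, nudging sideways if the lateral force says so.

```bash
python3 - <<'E'
from h import *
bot.move_linear(pos(-.017,0,.071),velocity=.06)
bot.move_linear(pos(-.017,0,.094),velocity=.15)
u=.0148
bot.move_linear(pos(u,0,.094),velocity=.12)
b=F(5);print("bias",b.round(2),uv())
z=.090;nud=0
while True:
    bot.move_linear(pos(u,0,z),velocity=.05);f=F(3)-b
    if np.linalg.norm(f)>2: print("u",round(u,4),"z",round(z,4),f.round(2),uv())
    if f[2]>4.5 and z<.0685: break
    if f[2]>7 or abs(f[0])>4:
        nud+=1
        if nud>6: break
        u+=.0006*np.sign(f[0]); z+=.001; continue
    if z<.0645: break
    z-=.002 if z>.0705 else .0006
st()
E
```

```text
bias [ 0.14 -0.19 -1.22] [ 0.0137 -0.0001  0.0932]
u 0.0148 z 0.0664 [-1.34 -0.43  6.35] [0.015 0.    0.067]
 34.02 [0.5753 0.1528 0.067 ] F [-1.08 -0.5   5.87] gap 0.169 grip 30.0
```

Home at TCP z = 0.067, exactly the expected height, with a push of about 6 N. I hold it, release, retreat and verify.

```bash
python3 - <<'E'
from h import *
bot.wait(.4);st("held")
bot.set_gripper(.45)
s=st("open");e=s["ee_pos"]
bot.move_linear([e[0],e[1],.15],velocity=.12)
bot.move_linear([e[0],e[1],.30],velocity=.3)
O=[]
for c in("top","side"):
    optics.read_camera(c)
    for r in optics.spot_point(c,"leaf_hollow_mid")[:4]: print(c,np.round(r["xy"]),round(r["p"],2),np.round(at_z(c,r["xy"],.0875),4))
w=optics.read_camera("wrist");save(w,"w5.png")
for r in optics.spot_point("wrist","leaf_hollow_mid")[:3]: print("wrist",np.round(r["xy"]),round(r["p"],2),np.round(at_z("wrist",r["xy"],.0875),4))
st()
E
```

```text
held 34.42 [0.5753 0.1528 0.067 ] F [-1.21 -0.63  5.42] gap 0.168 grip 30.0
open 35.06 [0.575  0.1528 0.0664] F [-0.27 -0.63  0.22] gap 0.45 grip 0.0
top [232. 182.] 0.52 [0.5316 0.2597 0.0875]
top [378. 187.] 0.49 [ 0.5153 -0.0828  0.0875]
side [328. 169.] 0.79 [0.5243 0.1861 0.0875]
side [347. 252.] 0.72 [ 0.5104 -0.1279  0.0875]
side [378. 220.] 0.42 [ 0.6022 -0.0387  0.0875]
wrist [249. 203.] 0.98 [0.5521 0.2585 0.0875]
wrist [476. 171.] 0.83 [ 0.5399 -0.0682  0.0875]
wrist [317. 174.] 0.8 [0.5755 0.1529 0.0875]
 36.86 [0.5745 0.1528 0.2984] F [ 0.2 -0.4 -0.2] gap 0.45 grip 0.0
```

```bash
python3 -c "
from h import *
print(hand_in())"
```

```text
the job is handed in; nothing more can be done
None
```

I handed the job in with the narrow hollow leaf standing released on the left (rib) workpiece. It seated at exactly the expected home height under a push of about 6 N, and after release the wrist camera found it where I had set it down. I made no separate rock test, and the hand-in returned no verdict.

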